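Close up the paint box

TASK

Painting is over: close up the wooden paint box with your fingertips, without gripping or lifting anything. Push its open drawer fully home and press its raised lid down until it is fully shut, gently, slamming neither. Do not touch the wet palette inside the lid or the tools in the drawer; the box and the things around it stay where they stand.

Things in the scene. Friction and masses are not known exactly. Their poses are not given: they have to be found in the camera images.
- paintbox: Loose wooden paint box on rubber feet, 3 to 4.5 kg: a push over about 15 N slides it. Origin: centre of its underside; x points from the drawer side to the hinge side, y along its width, z up. Carcass 180 mm (x) by 320 mm (y), open rim at z = 90 mm, walls 8 mm, full of paint tubes. The drawer is low in the -x side, the lid is hinged along the top of the +x side. Shut, the box is 108 mm high.
- drawer (a joint): How far the drawer stands out along the box's -x, in m: 0 fully home, at most 0.13. It slides on wood runners (about 2 N of friction), stays where it is left and has no catch.
- drawer_face (a point): Centre of the outer face of the drawer's plain wooden front, which moves with the drawer. The front is 316 mm wide (y), 46 mm high (from 8 to 54 mm above the table) and 10 mm thick; its face looks along the box's -x, has only a flat brass disc in the middle, and with the drawer home stands 10 mm proud of the carcass (box x = -100 mm).
- lid (a joint): Angle of the lid in rad: 0 shut, flat on the rim; grows as it opens, at most 1.3. It is 0.5 kg on friction stays: it stays at any angle and does not fall; its front edge needs about 2 to 4 N to move it down. It has no catch.
- lid_hinge (a point): Middle of the lid's hinge line, at box x = 90 mm, 90 mm above the table; the line runs along the box's y. Its own axes are the lid's: x points along the lid from the front edge to the hinge, z out of the lid's outer face; when shut they match the box's.
- lid_edge (a point): Middle of the lid's free front edge, on the outer face: 180 mm from the hinge line along the lid (lid x = -180 mm) and 18 mm out (lid z = 18 mm). The lid is a shell 180 mm by 320 mm, 18 mm thick, with a flat outer face: it faces up when shut, and up and away from the robot (to the box's +x) when raised.
- palette: Wooden palette, 150 by 270 by 4 mm, wet with paint, fixed under the lid on its inner side, reaching 3 mm below the lid's rim. Origin at its centre. Not to be touched; pushing on the lid's outer face keeps clear of it.
- pencil_tray: Tray of pencils and tools filling the drawer right behind its front, 144 by 280 by 35 mm, moving with it. Origin: centre of its underside. Not to be touched.
- jar: Pigment jar with a paper label, 68 mm across, 95 mm high. Origin: centre of its foot. Bystander beside the box.
- brush_pot: White pot, 72 mm across and 100 mm high, with paint brushes that reach 215 mm above the table and 50 mm from its axis. Origin: centre of its foot. Bystander beside the box.
- tape_roll: Roll of paper tape lying flat, 110 mm across, 25 mm high. Origin: centre of its underside. Bystander beside the box.
- brayer: Ink roller lying on the table: rubber roll 100 mm wide, 32 mm across (origin under the roll's middle) along its y, with a wooden handle reaching 150 mm from it along its -x. Bystander in front of the box to one side.

How it is judged (in metres and radians):
At the end, for the whole second after the job is handed in: The drawer is home to within 5 mm and the lid shut to within 0.03 rad (5 mm at its front edge); the box stands flat and still within 30 mm of where it stood, and the jar, brush pot, tape roll and brayer within 20 mm (value of joint drawer below 0.005 m and value of joint lid below 0.03 rad and distance of paintbox from where it was at the start of the episode below 0.03 m and angle between paintbox's own z axis and vertical below 0.05 rad and linear speed of paintbox below 0.01 m/s and distance of each of jar, brush_pot, tape_roll, brayer from where it was at the start of the episode below 0.02 m); the robot touches nothing.
It fails at once if the box is lifted, tipped (0.1 rad) or shoved more than 30 mm (distance of paintbox from where it was at the start of the episode above 0.03 m or angle between paintbox's own z axis and vertical above 0.1 rad).
It fails at once if the wet palette or the tray in the drawer is touched, as by gripping the lid's edge or the drawer's front (contact force between any of palette, pencil_tray and the fingers above 0.5 N).
It fails at once if the lid or the drawer is slammed: the lid faster than 2 rad/s over its last 0.2 rad, or the drawer faster than 0.4 m/s over its last 20 mm ((value of joint lid below 0.2 rad and velocity of joint lid below -2 rad/s) or (value of joint drawer below 0.02 m and velocity of joint drawer below -0.4 m/s)).
It fails at once if something other than the fingers (the gripper's body, the arm) pushes on the box, its lid or its drawer (contact force between paintbox and the arm above 5 N).
It fails at once if a thing around the box is lifted, knocked over or shifted more than 20 mm (distance of any of jar, brush_pot, tape_roll, brayer from where it was at the start of the episode above 0.02 m).
It also fails if it takes over 54 s, if anything falls off the work surface, if the arm or the gripper's body presses on something with over 40 N, if the wrist force passes 120 N, or if a joint passes its speed limit or range.

ROBOT

A 6-joint arm with a two-finger parallel gripper is mounted at the origin on the work surface. World frame = base frame: x ahead of the robot, y to its left, z up, the work surface at z = 0. Lengths are in mm, angles in rad, forces in N, time in s.
With the tool pointing down it reaches from about 350 to 975 mm from the base axis. Payload 7.1 kg.
Tool frame: the origin (TCP) lies midway between the tips of the shut fingers; the grasp point (between the pads) lies pinch_z behind it (pinch_z is the distance from the TCP to the grasp point, in mm); z points along the fingers, y is the line along which they close (so a half turn about z gives the same grasp; the last joint's range is limited). The gripper opens to 88 mm and grips with 3 to 60 N. Pads are 20 mm wide; open, the fingers measure 115 mm over their backs; the gripper's body (75 mm by 178 mm) begins 61 mm behind the grasp point.
Start: joints at [1.239, 0.423, 1.63, -0, 1.089, -0.019], TCP at [192.296, 594.666, 222.675] pointing down, gripper open.
Joint ranges: [-3, 3], [-0.9, 2.11], [0.09, 2.58], [-1.31, 4.45], [0.11, 2.69], [-2.54, 2.54]. Speed limits (rad/s): [2.39, 2.39, 3.01, 3.14, 3.14, 3.14].

INTERFACE

Orientations are given as a rotation vector (axis times angle).
In Python, from workcell import get_obs, get_image, close_job, pinch_z gives the robot as it stands.
- The arm moves only by the tool jog_arm, never from a script. Its argument "commands" is a list of rows, each a list of 3 entries, a list of its own where there are three numbers: the gripper command: -1 is shut, 1 is fully open, values between are in proportion, then the shift along the tool's x, y, z as a fraction of full scale, then the turn, a rotation vector about the tool's x, y, z as a fraction of full scale. In form: [[gripper, [tx, ty, tz], [rx, ry, rz]], ...]. A call has 1 to 10 rows; each row shifts and turns the commanded pose from where the row before left it, along the tool's axes as they then stand; what a row does not reach is not made up. Full scale, the value 1, is 0.1 m for a shift and 45 degrees for a turn. A row lasts 1/10 s, in which the tool goes at most 50 mm and 8.59 degrees, less where a joint would pass 70% of its speed; a pose out of reach is approached as far as the arm can. A call with a number of a shift or a turn outside -1 to 1 is refused whole. A call with a gripper value outside its range is refused whole. The fingers move at their own pace and stop on an object; the grip force is fixed at half the most. Time passes only in rows, so rows that do not move let the fingers close. It gives the time, the measured TCP pose, the force, the opening and the grip force at its end, in the units of the state.
- get_obs(): the state, without advancing time (a new reading comes with each control period).
- get_image(name): name is "scene" or "top"; returns a dict with "image" (480x640x3 uint8, blue, green, red), "z_map" (480x640 float32, mm along the optical axis (not along the pixel's ray), 0 where there is no reading), "intrinsics" (3x3 intrinsics, pixels), "eye" and "orientation" of the camera in the world. Camera axes: x right, y down, z forward; pixel columns grow to the right and rows downward; lengths in mm; the calibration is good to about 2 mm. A picture is of the moment at which its call begins.
- close_job(): hands the job in; it is judged then, once.
The state is a dict: "t": time; "qpos": joint angles; "qvel": joint speeds; "joint_torque": joint torques, N m; "ee_pos": TCP position; "orientation": TCP orientation; "ft_force": force on the tool from outside, world axes, zero at the start; "moment": the same for the moment, N m; "width": finger opening in mm; "grasp_force": force on a finger pad.
Only numpy, scipy, OpenCV 4.12 (cv2) and the standard library are available. Lean on these libraries where they do the work, as an engineer would, in place of code of your own. Each camera call takes 0.05 s, during which the arm holds its last target. There are 200 camera calls.

## Working session

There is one attempt and no reset: what is moved stays moved. The work goes in short steps, Python scripts to look and compute and a tool call to move; the robot and the scene stay as the last step left them, time stands still between calls to the robot, and variables do not carry over. Pictures are saved under pics/ and viewed, at most 10 in all, crops included, and the job is handed in when it is done.

Besides the shell and the picture viewer there is one more tool, called as a command line: name --argument value ..., lists and objects as JSON in quotes. jog_arm: Moves the arm, as the interface text tells. Its arguments: {"type":"object","properties":{"commands":{"type":"array","items":{"type":"array"}}},"required":["commands"]}

```bash
mkdir -p pics; cat > h.py <<'E'
import numpy as np, cv2
from workcell import get_obs,get_image,close_job,pinch_z
from scipy.spatial.transform import Rotation as R
def grab(n,save=None):
    d=get_image(n)
    if save: cv2.imwrite('pics/'+save,d['image'])
    return d
def rot(d):
    o=np.array(d['orientation'],float)
    return o if o.shape==(3,3) else R.from_rotvec(o).as_matrix()
def cloud(d):
    K=np.array(d['intrinsics']);z=d['z_map'];v,u=np.mgrid[:480,:640]
    p=np.stack([(u-K[0,2])/K[0,0]*z,(v-K[1,2])/K[1,1]*z,z],-1)
    return p@rot(d).T+np.array(d['eye'])
E
python3 - <<'E'
from h import *
for n in('scene','top'):
    d=grab(n,n+'0.png');print(n,d['eye'],d['orientation'],d['intrinsics'])
    np.save(n+'0.npy',cloud(d))
print(get_obs(),pinch_z)
E
```

```text
scene [ 764.23074621  458.42077713 1313.45157589] [-0.60346597 -2.96080535  0.5142128 ] [[555.29335006   0.         320.42657516]
 [  0.         555.29335006 240.18139296]
 [  0.           0.           1.        ]]
top [ 432.38883731   41.48012258 1138.85446651] [-2.14862418  2.13759719 -0.13786943] [[571.69355995   0.         327.08063291]
 [  0.         571.69355995 241.8556121 ]
 [  0.           0.           1.        ]]
{'t': 0.1, 'qpos': array([ 1.23897318e+00,  4.23774406e-01,  1.63058825e+00, -1.56647485e-05,
        1.08858629e+00, -1.89681066e-02]), 'qvel': array([ 0.00049025, -0.00144122, -0.00223331, -0.00156838,  0.00065196,
       -0.00090885]), 'joint_torque': array([ 2.40146901e-04, -5.45614100e+01, -2.74323857e+01,  6.44452334e-02,
        1.87679718e-02, -3.14077681e-06]), 'ee_pos': array([192.16185734, 594.21295881, 221.98313965]), 'orientation': array([-4.89383675e-01, -3.10301506e+00,  2.10143313e-03]), 'ft_force': array([ 0.48841044, -0.38289329,  0.42313756]), 'moment': array([-0.00263846, -0.0162735 , -0.01353091]), 'grasp_force': 0.0, 'width': 87.62966608785021} 18.700000000000003
```

View pics/scene0.png

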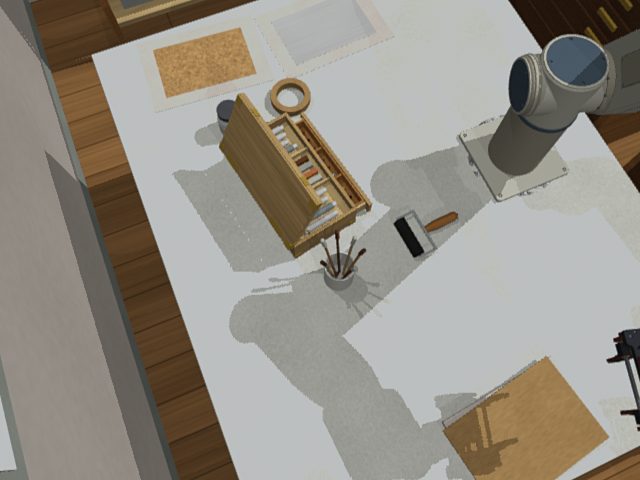

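View pics/top0.png

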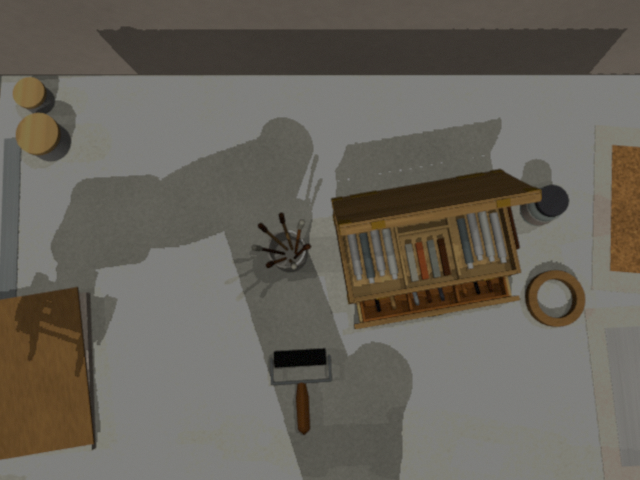

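The top view (up is +x, left is +y) shows the box with its near rim around (345,300)–(520,275). The drawer front's top edge runs from (356,326) to (518,299), and the raised lid spans (333,200)–(540,190). The pot is at (290,252), the roll at (555,298), the jar at (547,203) and the brayer at (300,365).

```bash
python3 - <<'E'
from h import *
T=np.load('top0.npy');S=np.load('scene0.npy')
np.set_printoptions(precision=1,suppress=True)
for n,u,v in [('dfL',362,324),('dfR',512,301),('dfM',436,312),('rimL',352,296),('rimR',514,271),('jar',550,200),('tape',531,300),('brayer',300,357),('handle',303,425),('table',430,380),('palette edge',436,213)]:
    print(n,T[v-1:v+2,u-1:u+2].reshape(-1,3)[4],T[v-2:v+3,u-2:u+3,2].max())
# lid outer face from scene cam: fit plane
m=np.zeros((480,640),np.uint8);cv2.fillPoly(m,[np.array([[240,110],[305,215],[293,238],[228,148]])],1)
P=S[m>0];P=P[P[:,2]>60];c=P.mean(0);n=np.linalg.svd(P-c,full_matrices=False)[2][2];n*=np.sign(n[2]);print('lidplane',c,n,np.abs((P-c)@n).mean())
print('yaw',np.degrees(np.arctan2(n[1],n[0])),'lid angle',np.arccos(n[2]))
# drawer front top edge: points in top with z 50..57, below rim
def line(P,name):
    vx,vy,x,y=cv2.fitLine(P[:,:2].astype(np.float32),cv2.DIST_HUBER,0,.01,.01).ravel();print(name,len(P),(x,y),'dir deg',np.degrees(np.arctan2(vy,vx)),P[:,1].min(),P[:,1].max(),P[:,2].mean())
x,y,z=T[...,0],T[...,1],T[...,2]
v,u=np.mgrid[:480,:640];reg=(u>340)&(u<525)&(v>260)&(v<335)
near=v>(326-(u-356)*27/162-6)
line(T[reg&near&(z>48)&(z<60)],'drawer top')
line(T[reg&(z>84)&(z<96)],'rim near')
q=T[(u>325)&(u<545)&(v>165)&(v<290)]; 
print('max z',q[:,2].max()); line(q[q[:,2]>q[:,2].max()-8],'lid top')
q=S[85:260,215:380].reshape(-1,3);q=q[q[:,0]>300];print('S max z',np.sort(q[:,2])[-20:][::5]);line(q[q[:,2]>np.sort(q[:,2])[-10]-8],'S lid top')
E
```

```text
dfL [430.2 -11.8  50.8] 55.546123464619996
dfR [ 474.9 -294.9   50.5] 56.40479415838695
dfM [ 453.3 -150.3   56.2] 1138.8544665104914
rimL [480.9   8.2  87.9] 93.70940640702861
rimR [ 528.5 -290.    85.3] 90.97192265238118
jar [ 660.7 -359.8   92. ] 97.46278599918969
tape [ 478.2 -341.4   19.2] 28.637728843053992
brayer [367.2 105.4  30.9] 34.89159194547847
handle [241.3  98.5  25.8] 27.56107245113685
table [ 323.5 -145.5    2.3] 2.8945116409063303
palette edge [ 604.  -118.5  253.7] 257.60740532491786
lidplane [ 651.  -105.7  183.2] [-1.  -0.1  0.1] 13.84345428695868
yaw -172.48044888294444 lid angle 1.5008910131236208
drawer top 1127 (np.float32(455.35083), np.float32(-151.79346)) dir deg -79.909 -308.0747333805726 1.5860982230048464 52.79611926116872
rim near 991 (np.float32(503.0355), np.float32(-146.19008)) dir deg -80.43589 -302.21369907139865 24.87703909911005 88.62371799189611
max z 1138.8544665104914
lid top 117 (np.float32(432.38882), np.float32(41.48012)) dir deg -89.7701 41.48012257605411 41.48012257605411 1138.8544665104912
S max z [1313.5 1313.5 1313.5 1313.5]
S lid top 113 (np.float32(764.2308), np.float32(458.42078)) dir deg -35.164383 458.42077712542056 458.42077712542056 1313.451575886134
```

```bash
python3 - <<'E'
from h import *
T=np.load('top0.npy');S=np.load('scene0.npy')
np.set_printoptions(precision=1,suppress=True)
T[T[...,2]>900]=np.nan;S[S[...,2]>900]=np.nan
th=np.radians(9.8);A=np.array([[np.cos(th),np.sin(th)],[-np.sin(th),np.cos(th)]])
def bx(P): return np.c_[P[:,:2]@A.T,P[:,2]]
m=np.zeros((480,640),np.uint8);cv2.fillPoly(m,[np.array([[238,106],[310,208],[297,238],[225,146]])],1)
P=S[m>0];P=bx(P[P[:,2]>60])
for i in range(4):
    c=np.median(P,0) if i==0 else P.mean(0);n=np.linalg.svd(P-c,full_matrices=False)[2][2];n*=np.sign(n[2]);r=(P-c)@n;print(len(P),np.abs(r).mean(),n);P=P[np.abs(r)<max(3,1.5*np.abs(r).mean())]
print('lid c',c,'n(rot frame)',n,'angle',np.arctan2(n[0],n[2]),'yaw err',np.degrees(np.arctan2(n[1],n[0])), 'lidy',np.percentile(P[:,1],[1,99]),'z',np.percentile(P[:,2],[1,99]))
# top cloud in rotated frame: slices along x for mid-y band
Q=bx(T.reshape(-1,3));Q=Q[~np.isnan(Q[:,0])]
ym=-233
for z0,z1 in [(45,60),(84,96),(120,300)]:
    s=Q[(Q[:,2]>z0)&(Q[:,2]<z1)&(Q[:,1]>-420)&(Q[:,1]<-40)&(Q[:,0]>350)&(Q[:,0]<780)]
    print(z0,len(s),'x',np.percentile(s[:,0],[0.5,2,50,98,99.5]),'y',np.percentile(s[:,1],[.5,2,98,99.5]),'z',np.percentile(s[:,2],[98,99.5]))
s=Q[(Q[:,1]>-260)&(Q[:,1]<-200)&(Q[:,0]>380)&(Q[:,0]<760)]
for a in range(390,760,10):
    k=s[(s[:,0]>=a)&(s[:,0]<a+10),2]
    if len(k): print(a,len(k),np.median(k).round(),k.max().round(),end=' | ')
E
```

```text
3903 1.1021932793474312 [0.9 0.  0.4]
3783 1.0243101692442045 [0.9 0.  0.4]
3781 1.0232768104392431 [0.9 0.  0.4]
3780 1.022771350145955 [0.9 0.  0.4]
lid c [ 618.6 -216.   188.1] n(rot frame) [0.9 0.  0.4] angle 1.1160853084561757 yaw err 0.38206634909976644 lidy [-364.6  -66.4] z [127.9 239.2]
45 3244 x [416.2 417.2 480.6 592.4 595. ] y [-380.9 -377.2  -77.8  -67.6] z [59.9 60. ]
84 1421 x [464.5 465.5 473.1 608.9 658.3] y [-387.7 -386.7  -67.8  -67.2] z [93.  94.8]
120 6837 x [566.4 567.6 597.4 648.3 650.3] y [-385.2 -380.2  -71.5  -66.8] z [258.8 260. ]
390 157 -1.0 4.0 | 400 156 -1.0 4.0 | 410 145 3.0 59.0 | 420 169 52.0 58.0 | 430 160 20.0 55.0 | 440 154 20.0 35.0 | 450 155 20.0 35.0 | 460 195 31.0 94.0 | 470 159 64.0 93.0 | 480 174 62.0 76.0 | 490 172 71.0 77.0 | 500 174 70.0 77.0 | 510 166 71.0 77.0 | 520 168 71.0 78.0 | 530 171 71.0 77.0 | 540 165 71.0 76.0 | 550 153 65.0 77.0 | 560 250 63.0 256.0 | 570 430 252.0 259.0 | 580 347 245.0 261.0 | 590 219 227.0 245.0 | 600 133 213.0 224.0 | 610 126 192.0 204.0 | 620 117 172.0 184.0 | 630 112 152.0 162.0 | 640 104 132.0 141.0 | 650 97 111.0 123.0 | 660 16 99.0 102.0 | 680 96 -1.0 3.0 | 690 137 -1.0 4.0 | 700 141 -1.0 5.0 | 710 138 -1.0 4.0 | 720 139 -1.0 5.0 | 730 138 -1.0 4.0 | 740 139 -1.0 4.0 | 750 130 -1.0 5.0 |
```

jog_arm --commands '[[-1,[0,0,-0.4],[0,0,-0.154]],[-1,[0,0,-0.4],[0,0,-0.154]],[-1,[0,0,0],[0,0,-0.154]],[-1,[0,0,0],[0,0,-0.154]],[-1,[-0.35,0,0],[0,0,0]],[-1,[-0.35,0,0],[0,0,0]],[-1,[-0.35,0,0],[0,0,0]]]'

```text
t: 0.8
ee_pos: [296.6, 612.5, 302.4]
orientation: [0.27, -3.13, 0.001]
ft_force: [-0.6, 0.9, 0.6]
width: 35.4
grasp_force: 0.0
```

jog_arm --commands '[[-1,[0,-0.4,0],[0,0,0]],[-1,[0,-0.4,0],[0,0,0]],[-1,[0,-0.4,0],[0,0,0]],[-1,[0,-0.4,0],[0,0,0]],[-1,[0,-0.4,0],[0,0,0]],[-1,[0,-0.4,0],[0,0,0]],[-1,[0,-0.4,0],[0,0,0]],[-1,[0,-0.4,0],[0,0,0]],[-1,[0,-0.4,0],[0,0,0]],[-1,[0,-0.4,0],[0,0,0]]]'

```text
t: 1.8
ee_pos: [363.6, 216.7, 302.5]
orientation: [0.269, -3.13, 0.0]
ft_force: [1.0, -0.2, 0.3]
width: 0.5
grasp_force: 0.0
```

```bash
cat >> h.py <<'E'
th=np.radians(9.8);A=np.array([[np.cos(th),np.sin(th)],[-np.sin(th),np.cos(th)]])
def st():
    o=get_obs();M=R.from_rotvec(o['orientation']).as_matrix()
    print('t',round(o['t'],2),'box xyz',np.round(np.r_[A@o['ee_pos'][:2],o['ee_pos'][2]],1),'toolx yaw',np.degrees(np.arctan2(M[1,0],M[0,0])).round(1),'toolz',M[:,2].round(3),'F',o['ft_force'].round(1),'w',round(o['width'],1),'q',np.round(o['qpos'],2))
E
python3 -c "from h import *;st()"
```

```text
t 1.8 box xyz [395.2 151.7 302.5] toolx yaw -170.2 toolz [-0. -0. -1.] F [ 1.  -0.2  0.3] w 0.5 q [ 0.51  0.02  1.96 -0.    1.16 -1.23]
```

jog_arm --commands '[[-1,[0.1,-0.4,0],[0,0,0]],[-1,[0,-0.4,0],[0,0,0]],[-1,[0,-0.4,0],[0,0,0]],[-1,[0,-0.4,0],[0,0,0]],[-1,[0,-0.4,0],[0,0,0]],[-1,[0,-0.4,0],[0,0,0]],[-1,[0,-0.4,0],[0,0,0]],[-1,[0,-0.4,0],[0,0,0]],[-1,[0,-0.4,0],[0,0,0]],[-1,[0,-0.2,0],[0,0,0]]]'

```text
t: 2.8
ee_pos: [418.7, -160.4, 302.5]
orientation: [0.265, -3.13, 0.001]
ft_force: [-0.6, 0.7, 0.1]
width: 0.6
grasp_force: 0.0
```

jog_arm --commands '[[-1,[0,0,0.4],[0,0,0]],[-1,[0,0,0.4],[0,0,0]],[-1,[0,0,0.4],[0,0,0]],[-1,[0,0,0.4],[0,0,0]],[-1,[0,0,0.4],[0,0,0]],[-1,[0,0,0.3],[0,0,0]],[-1,[0,0,0.2],[0,0,0]],[-1,[0,0,0.2],[0,0,0]],[-1,[0,0,0],[0,0,0]]]'

```text
t: 3.7
ee_pos: [416.9, -157.1, 30.6]
orientation: [0.268, -3.126, -0.003]
ft_force: [-1.0, 1.3, -0.7]
width: 0.3
grasp_force: 0.0
```

```bash
python3 -c "
from h import *;st();d=grab('top','top1.png');im=d['image'];cv2.imwrite('pics/c1.png',cv2.resize(im[150:400,220:620],None,fx=2,fy=2))"
```

```text
t 3.7 box xyz [ 384.1 -225.8   30.6] toolx yaw -170.2 toolz [-0.005  0.002 -1.   ] F [-1.   1.3 -0.7] w 0.3 q [-0.39  0.52  2.12 -0.    0.51 -2.13]
```

View pics/c1.png

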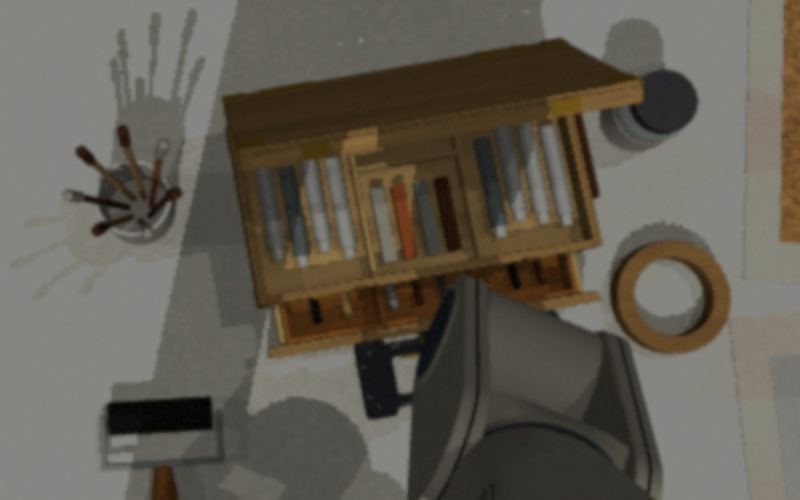

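The crop shows the gripper just in front of the drawer face, which runs from (270,350) to (600,297). The gripper's body ends at about x=360, clear of the roll at (670,297) and the brayer at (160,415).

jog_arm --commands '[[-1,[-0.07,0,0],[0,0,0]],[-1,[-0.06,0,0],[0,0,0]],[-1,[-0.05,0,0],[0,0,0]],[-1,[-0.05,0,0],[0,0,0]],[-1,[-0.05,0,0],[0,0,0]],[-1,[-0.05,0,0],[0,0,0]],[-1,[-0.05,0,0],[0,0,0]],[-1,[-0.05,0,0],[0,0,0]],[-1,[-0.05,0,0],[0,0,0]]]'

```text
t: 4.65
ee_pos: [466.1, -149.4, 32.6]
orientation: [0.268, -3.13, -0.0]
ft_force: [-2.8, 0.4, 2.8]
width: 0.3
grasp_force: 1.1
```

```bash
python3 -c "
from h import *;st()"
```

```text
t 4.65 box xyz [ 433.9 -226.6   32.6] toolx yaw -170.2 toolz [-0.  0. -1.] F [-2.8  0.4  2.8] w 0.3 q [-0.33  0.55  2.02  0.    0.57 -2.08]
```

jog_arm --commands '[[-1,[-0.03,0,0],[0,0,0]],[-1,[-0.02,0,0],[0,0,0]],[-1,[-0.02,0,0],[0,0,0]],[-1,[-0.01,0,0],[0,0,0]],[-1,[0,0,0],[0,0,0]]]'

```text
t: 5.15
ee_pos: [473.9, -148.2, 32.6]
orientation: [-0.268, 3.13, 0.0]
ft_force: [-0.4, 0.0, -1.1]
width: 0.5
grasp_force: 0.6
```

jog_arm --commands '[[-1,[-0.01,0,0],[0,0,0]],[-1,[-0.005,0,0],[0,0,0]],[-1,[0,0,0],[0,0,0]]]'

```text
t: 5.45
ee_pos: [475.3, -148.0, 32.6]
orientation: [0.268, -3.13, -0.0]
ft_force: [-2.0, -0.5, -1.1]
width: 0.7
grasp_force: 0.8
```

```bash
python3 -c "
from h import *;st()"
```

```text
t 5.45 box xyz [ 443.1 -226.7   32.6] toolx yaw -170.2 toolz [-0.  0. -1.] F [-2.  -0.5 -1.1] w 0.7 q [-0.33  0.56  2.01 -0.    0.58 -2.07]
```

jog_arm --commands '[[-1,[-0.01,0,0],[0,0,0]],[-1,[-0.005,0,0],[0,0,0]],[-1,[0,0,0],[0,0,0]]]'

```text
t: 5.75
ee_pos: [476.0, -147.8, 32.6]
orientation: [0.268, -3.128, -0.0]
ft_force: [-5.5, -0.9, 1.2]
width: 0.6
grasp_force: 2.7
```

jog_arm --commands '[[-1,[-0.01,0,0],[0,0,0]],[-1,[0,0,0],[0,0,0]]]'

```text
t: 5.95
ee_pos: [476.0, -147.8, 32.6]
orientation: [0.269, -3.127, -0.001]
ft_force: [-8.9, -4.6, 4.1]
width: 0.4
grasp_force: 4.7
```

jog_arm --commands '[[-1,[-0.01,0,0],[0,0,0]],[-1,[0,0,0],[0,0,0]]]'

```text
t: 6.15
ee_pos: [476.0, -147.7, 32.6]
orientation: [0.269, -3.125, -0.001]
ft_force: [-11.8, -6.6, 7.8]
width: 0.3
grasp_force: 6.5
```

jog_arm --commands '[[-1,[0.1,0,0],[0,0,0]],[-1,[0.3,0,0],[0,0,0]],[-1,[0.2,0,-0.3],[0,0,0]],[-1,[0,0,-0.4],[0,0,0]],[-1,[0,0,-0.45],[0,0,0]],[-1,[0,0,-0.45],[0,0,0]],[-1,[0,0,-0.45],[0,0,0]],[-1,[0,0,-0.45],[0,0,0]],[-1,[0,0,-0.45],[0,0,0]],[-1,[0,0,0],[0,0,0]]]'

```text
t: 7.15
ee_pos: [423.1, -159.0, 334.2]
orientation: [-0.267, 3.118, -0.009]
ft_force: [0.3, 0.0, -0.4]
width: 0.2
grasp_force: 0.0
```

```bash
python3 - <<'E'
from h import *
st();d=grab('scene','scene2.png');S=cloud(d);im=d['image']
Q=np.c_[S[...,:2].reshape(-1,2)@A.T,S[...,2].ravel()];Q=Q[(Q[:,2]<900)]
s=Q[(Q[:,1]>-380)&(Q[:,1]<-80)&(Q[:,0]>420)&(Q[:,0]<500)]
k=s[(s[:,2]>46)&(s[:,2]<60)];print('drawer front top x',np.percentile(k[:,0],[1,5,50,95]),len(k))
k=s[(s[:,2]>85)&(s[:,2]<96)];print('rim x',np.percentile(k[:,0],[1,5,50,95]),len(k))
cv2.imwrite('pics/c2.png',cv2.resize(im[60:310,180:520],None,fx=2,fy=2))
E
```

```text
t 7.15 box xyz [ 389.9 -228.7  334.2] toolx yaw -170.2 toolz [ 0.013 -0.005 -1.   ] F [ 0.3  0.  -0.4] w 0.2 q [-0.39  0.03  1.88  0.    1.22 -2.13]
drawer front top x [473.79760884 474.93978421 483.11823408 497.85149948] 239
rim x [466.21784745 467.31054067 472.06013541 476.91974045] 402
```

View pics/c2.png

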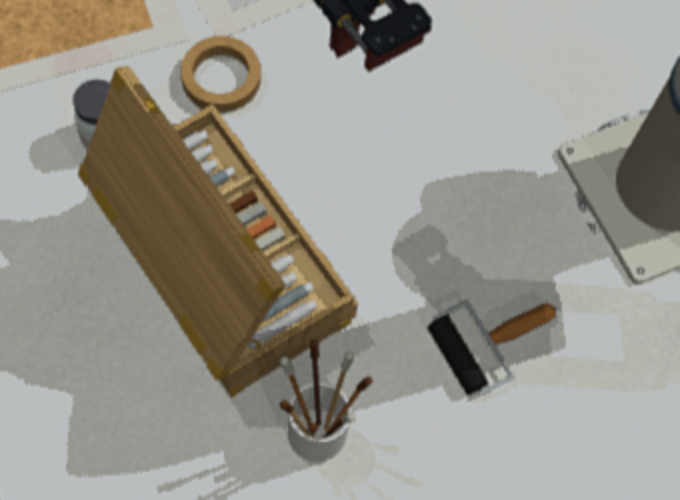

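The crop shows the drawer shut, with no gap along the near rim from (210,110) to (350,300). The box stands where it was and the lid is still up. Next I go over the lid to its outer side.

jog_arm --commands '[[-1,[-0.4,0,0],[0,0,0]],[-1,[-0.4,0,0],[0,0,0]],[-1,[-0.4,0,0],[0,0,0]],[-1,[-0.4,0,0],[0,0,0]],[-1,[-0.4,0,0],[0,0,0]],[-1,[-0.4,0,0],[0,0,0]],[-1,[0,0,0],[0,0,0]]]'

```text
t: 7.9
ee_pos: [659.1, -115.6, 324.2]
orientation: [0.271, -3.129, -0.002]
ft_force: [0.2, -0.6, 0.6]
width: 0.7
grasp_force: 0.0
```

jog_arm --commands '[[-1,[0,0,0.3],[0,0,0]],[-1,[0,0,0.3],[0,0,0]],[-1,[0,0,0.3],[0,0,0]],[-1,[0,0,0],[0,0,0]]]'

```text
t: 8.3
ee_pos: [652.0, -116.3, 231.8]
orientation: [0.267, -3.121, -0.004]
ft_force: [-0.4, -1.0, -0.2]
width: -0.1
grasp_force: 0.0
```

```bash
python3 - <<'E'
from h import *
st()
a=1.116
for r in (165,):
  for a in np.arange(1.12,-.01,-.1):
    p=np.array([644-r*np.cos(a)+18*np.sin(a),90+r*np.sin(a)+18*np.cos(a)])
    print(round(a,2),'TCP x',(p[0]+10).round(1),'z',p[1].round(1))
E
```

```text
t 8.3 box xyz [ 622.7 -225.6  231.8] toolx yaw -170.2 toolz [-0.01   0.002 -1.   ] F [-0.4 -1.  -0.2] w -0.1 q [-0.19  0.47  1.53  0.    1.15 -1.94]
1.12 TCP x 598.3 z 246.4
1.02 TCP x 583.0 z 240.0
0.92 TCP x 568.4 z 232.2
0.82 TCP x 554.6 z 222.9
0.72 TCP x 541.8 z 212.3
0.62 TCP x 530.2 z 200.5
0.52 TCP x 519.8 z 187.6
0.42 TCP x 510.7 z 173.7
0.32 TCP x 503.0 z 159.0
0.22 TCP x 496.9 z 143.6
0.12 TCP x 492.3 z 127.6
0.02 TCP x 489.4 z 111.3
```

jog_arm --commands '[[-1,[0.08,0,-0.05],[0,0,0]],[-1,[0.08,0,-0.05],[0,0,0]],[-1,[0.09,0,-0.04],[0,0,0]],[-1,[0.077,0,0.032],[0,0,0]],[-1,[0.077,0,0.032],[0,0,0]],[-1,[0.073,0,0.039],[0,0,0]],[-1,[0,0,0],[0,0,0]]]'

```text
t: 9.0
ee_pos: [608.0, -125.1, 241.0]
orientation: [0.268, -3.129, -0.0]
ft_force: [1.0, -0.8, 1.8]
width: 0.5
grasp_force: 0.5
```

```bash
python3 - <<'E'
from h import *
st();d=grab('scene','scene3.png')
cv2.imwrite('pics/c3.png',cv2.resize(d['image'][60:310,180:520],None,fx=2,fy=2))
E
```

```text
t 9.0 box xyz [ 577.8 -226.8  241. ] toolx yaw -170.2 toolz [-0.001 -0.    -1.   ] F [ 1.  -0.8  1.8] w 0.5 q [-0.22  0.4   1.62 -0.    1.12 -1.96]
```

View pics/c3.png

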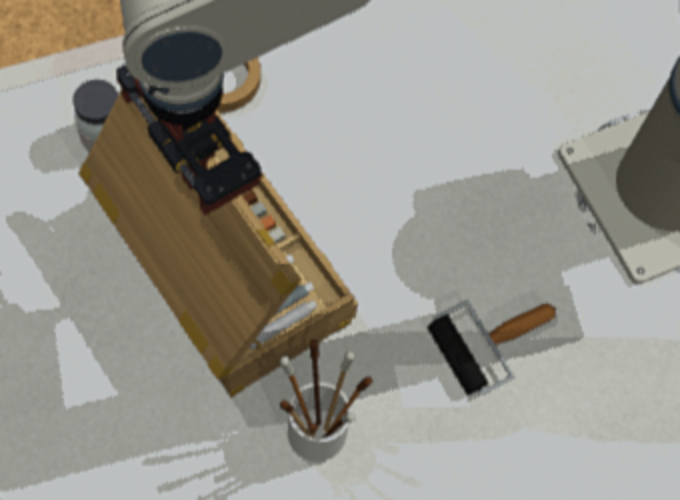

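The crop shows the fingers on the lid's outer face around (180,170). The lid has begun to come down, the free edge's corner is now at (295,270), and the things around the box haven't moved.

jog_arm --commands '[[-1,[0.047,0,0.045],[0,0,0]],[-1,[0.047,0,0.045],[0,0,0]],[-1,[0.069,0,0.047],[0,0,0]],[-1,[0.069,0,0.047],[0,0,0]],[-1,[0.064,0,0.053],[0,0,0]],[-1,[0.064,0,0.053],[0,0,0]],[-1,[0.058,0,0.059],[0,0,0]],[-1,[0.058,0,0.059],[0,0,0]],[-1,[0,0,0],[0,0,0]]]'

```text
t: 9.95
ee_pos: [560.4, -132.9, 199.3]
orientation: [0.268, -3.127, -0.002]
ft_force: [0.1, 0.7, -0.0]
width: 0.4
grasp_force: 0.0
```

```bash
python3 -c "
from h import *;st()"
```

```text
t 9.95 box xyz [ 529.6 -226.3  199.3] toolx yaw -170.2 toolz [-0.003  0.001 -1.   ] F [ 0.1  0.7 -0. ] w 0.4 q [-0.25  0.38  1.76 -0.    1.01 -1.99]
```

```bash
cat >> h.py <<'E'
def lid():
    S=cloud(get_image('scene'));Q=np.c_[S[...,:2].reshape(-1,2)@A.T,S[...,2].ravel()]
    for y0,y1 in((-375,-330),(-130,-80)):
        s=Q[(Q[:,1]>y0)&(Q[:,1]<y1)&(Q[:,0]>455)&(Q[:,0]<655)&(Q[:,2]>97)&(Q[:,2]<275)]
        n=None
        for i in range(5):
            c=s.mean(0);n=np.linalg.svd(s-c,full_matrices=False)[2][2];n*=np.sign(n[2]);r=(s-c)@n;s=s[np.abs(r)<max(3,1.5*np.abs(r).mean())]
        print('lid angle',np.arctan2(n[0],n[2]).round(3),len(s),'x',np.percentile(s[:,0],[1,99]).round(),'zmax',np.percentile(s[:,2],99).round(1))
E
python3 -c "
from h import *;lid()"
```

```text
lid angle 0.599 762 x [534. 654.] zmax 190.7
lid angle 0.595 1220 x [508. 653.] zmax 205.7
```

jog_arm --commands '[[-1,[0.049,0,0.059],[0,0,0]],[-1,[0.049,0,0.059],[0,0,0]],[-1,[0.045,0,0.07],[0,0,0]],[-1,[0.045,0,0.07],[0,0,0]],[-1,[0.038,0,0.074],[0,0,0]],[-1,[0.038,0,0.074],[0,0,0]],[-1,[0.03,0,0.07],[0,0,0]],[-1,[0.03,0,0.05],[0,0,0]],[-1,[0,0,0],[0,0,0]]]'

```text
t: 10.9
ee_pos: [529.3, -138.4, 147.0]
orientation: [0.268, -3.128, -0.001]
ft_force: [-0.4, 0.5, 0.5]
width: 0.4
grasp_force: 0.0
```

```bash
python3 -c "
from h import *;st();lid()"
```

```text
t 10.9 box xyz [ 498.  -226.5  147. ] toolx yaw -170.2 toolz [-0.002  0.    -1.   ] F [-0.4  0.5  0.5] w 0.4 q [-0.28  0.41  1.86 -0.    0.87 -2.02]
lid angle 0.233 769 x [503. 651.] zmax 143.9
lid angle 0.235 1217 x [477. 648.] zmax 149.8
```

jog_arm --commands '[[-1,[0.02,0,0.05],[0,0,0]],[-1,[0.02,0,0.05],[0,0,0]],[-1,[0.015,0,0.05],[0,0,0]],[-1,[0.01,0,0.05],[0,0,0]],[-1,[0.01,0,0.05],[0,0,0]],[-1,[0.01,0,0.05],[0,0,0]],[-1,[0.005,0,0.04],[0,0,0]],[-1,[0,0,0.02],[0,0,0]],[-1,[0,0,0],[0,0,0]]]'

```text
t: 11.85
ee_pos: [520.8, -139.9, 111.4]
orientation: [0.268, -3.129, -0.001]
ft_force: [-0.5, -0.5, 0.1]
width: 0.7
grasp_force: 0.0
```

jog_arm --commands '[[-1,[0,0,0.02],[0,0,0]],[-1,[0,0,0.01],[0,0,0]],[-1,[0,0,0],[0,0,0]]]'

```text
t: 12.15
ee_pos: [521.2, -139.9, 108.8]
orientation: [0.268, -3.13, -0.0]
ft_force: [-0.3, 0.6, 0.7]
width: 0.6
grasp_force: 0.0
```

```bash
python3 -c "
from h import *;st();lid()"
```

```text
t 12.15 box xyz [ 489.7 -226.6  108.8] toolx yaw -170.2 toolz [-0.  0. -1.] F [-0.3  0.6  0.7] w 0.6 q [-0.28  0.46  1.89  0.    0.79 -2.03]
lid angle -0.002 750 x [496. 647.] zmax 110.4
lid angle -0.0 1164 x [468. 645.] zmax 110.8
```

Nearly shut. I keep pressing in 1 mm steps until the force rises.

jog_arm --commands '[[-1,[0,0,0.01],[0,0,0]],[-1,[0,0,0.01],[0,0,0]],[-1,[0,0,0],[0,0,0]]]'

```text
t: 12.5
ee_pos: [521.6, -140.0, 108.2]
orientation: [-0.268, 3.13, -0.0]
ft_force: [-4.3, 1.5, 13.6]
width: 0.9
grasp_force: 7.0
```

jog_arm --commands '[[-1,[0,0,0.01],[0,0,0]],[-1,[0,0,0],[0,0,0]]]'

```text
t: 12.7
ee_pos: [521.6, -140.0, 108.1]
orientation: [-0.268, 3.13, -0.0]
ft_force: [-7.6, 2.2, 23.0]
width: 0.4
grasp_force: 11.8
```

The lid sits hard on the rim at z = 108 mm. I lift off.

jog_arm --commands '[[-1,[0,0,-0.05],[0,0,0]],[-1,[0,0,-0.2],[0,0,0]],[-1,[0,0,-0.4],[0,0,0]],[-1,[0,0,-0.4],[0,0,0]],[-1,[0,0,-0.4],[0,0,0]],[-1,[0.4,0,-0.4],[0,0,0]],[-1,[0.4,0,0],[0,0,0]],[-1,[0.3,0,0],[0,0,0]],[-1,[0,0,0],[0,0,0]]]'

```text
t: 13.6
ee_pos: [414.6, -157.9, 286.5]
orientation: [0.266, -3.13, -0.0]
ft_force: [-0.1, -0.1, 0.1]
width: 0.4
grasp_force: 0.0
```

```bash
python3 - <<'E'
from h import *
st();lid();d=grab('scene');S=cloud(d)
Q=np.c_[S[...,:2].reshape(-1,2)@A.T,S[...,2].ravel()]
k=Q[(Q[:,2]>100)&(Q[:,2]<118)&(Q[:,1]>-400)&(Q[:,1]<-50)&(Q[:,0]>420)&(Q[:,0]<700)];print('lid x,y',np.percentile(k[:,0],[1,99]),np.percentile(k[:,1],[1,99]))
cv2.imwrite('pics/c4.png',cv2.resize(d['image'][60:310,180:520],None,fx=2,fy=2))
t=grab('top')['image'];cv2.imwrite('pics/c5.png',cv2.resize(t[150:400,220:620],None,fx=2,fy=2))
E
```

```text
t 13.6 box xyz [ 381.7 -226.2  286.5] toolx yaw -170.3 toolz [-0.001 -0.    -1.   ] F [-0.1 -0.1  0.1] w 0.4 q [-0.39  0.07  1.94 -0.    1.13 -2.13]
lid angle -0.002 891 x [470. 646.] zmax 110.5
lid angle -0.004 1168 x [468. 644.] zmax 110.8
lid x,y [469.03794111 646.31421782] [-378.83516327  -63.24755246]
```

View pics/c4.png

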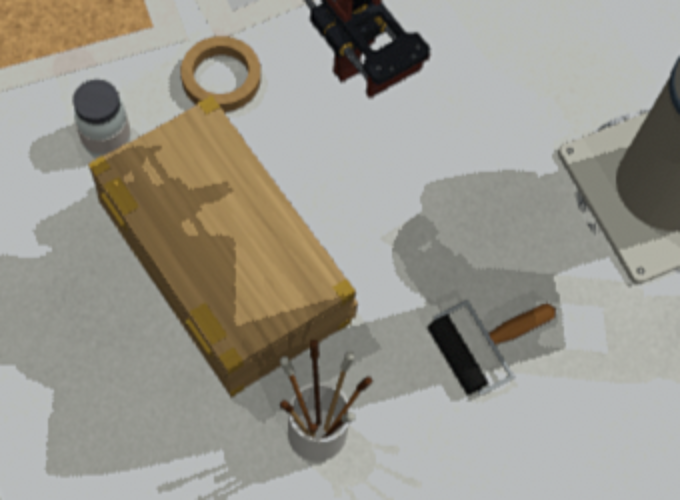

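View pics/c5.png

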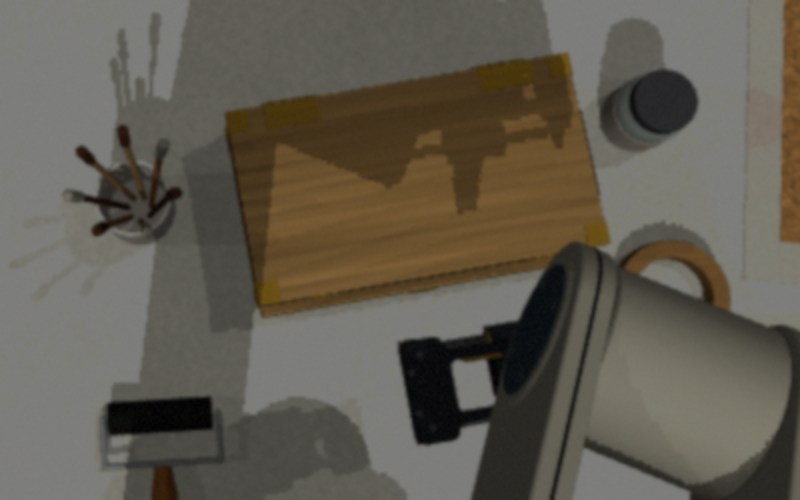

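Both views show the lid flat, with its front edge from (262,305) to (605,240) in the top crop. Only the thin drawer front stands proud, the bystanders are in place and the arm is clear, so I hand in.

```bash
python3 -c "
from h import *;print(close_job())"
```

```text
the job is handed in; nothing more can be done
None
```

I pushed the drawer home and pressed the lid shut slowly. At the last check the box and the things around it stood where they started and the arm was clear, so I handed the job in at about 14 s; it returned no verdict.

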